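Set the recipe stand's leaf to 30 degrees and lay the board on it

ROBOT

A 7-joint arm with a two-finger parallel gripper is mounted at the origin on the work surface. World frame = base frame: x ahead of the robot, y to its left, z up, the work surface at z = 0. Lengths are in m, angles in rad, forces in N, time in s.
With the tool pointing down it reaches from about 0.425 to 0.875 m from the base axis. Payload 4.7 kg.
Tool frame: the origin (TCP) lies at the very end of the fingers, on their centre line; the grasp point (between the pads) lies 19 mm behind it; z points along the fingers, y is the line along which they close (so a half turn about z gives the same grasp; the last joint's range is limited). The gripper opens to 87 mm and grips with 3 to 60 N. Pads are 19 mm wide; open, the fingers measure 117 mm over their backs; the gripper's body (75 mm by 190 mm) begins 51 mm behind the grasp point.
Start: joints at [1.197, 0.321, -0.07, 1.45, 0.023, 1.371, -0.057], TCP at [0.246, -0.602, 0.223] pointing down, gripper open.
Joint ranges: [-2.86, 2.86], [-0.3, 2.09], [-1.38, 1.24], [0.06, 2.45], [-1.56, 4.7], [0.09, 2.05], [-2.69, 2.69]. Speed limits (rad/s): [2.57, 2.57, 3.14, 3.14, 3.14, 3.14, 3.14].

INTERFACE

Orientations are given as a rotation vector (axis times angle).
In Python, from bench import ctrl, imaging, ticket gives the robot as it stands.
- The arm moves only by the tool jog_arm, never from a script. Its argument "rows" is text: rows parted by semicolons, each of 7 numbers parted by spaces: the shift along the tool's x, y, z in cm, then the turn, a rotation vector about the tool's x, y, z in rad, then the closure, from -1 (fully open) to 1 (shut), so that 0 is half open. A call has 1 to 5 rows; each row shifts and turns the commanded pose from where the row before left it, along the tool's axes as they then stand; what a row does not reach is not made up. A row lasts 1/8 s, in which the tool goes at most 62.5 mm and 10.7 degrees, less where a joint would pass 70% of its speed; a pose out of reach is approached as far as the arm can. A call with a gripper value outside its range is refused whole. The fingers move at their own pace and stop on an object; "force" is the grip in N (left out, the last holds). Time passes only in rows, so rows that do not move let the fingers close. It gives the time, the measured TCP pose, the force, the opening and the grip force at its end, in the units of the state.
- ctrl.get_state(): the state, without advancing time (a new reading comes with each control period).
- imaging.get_image(name): name is "side" or "top"; returns a dict with "img" (400x640x3 uint8, blue, green, red), "vertical_fov" (degrees; the focal length in pixels is half the picture's height over the tangent of half this angle, whatever the lens; pixels are square), "cx", "cy" (the principal point, pixels), "k1" (the pictures are not rectified: a ray, as slopes to the right and down, at radius r is drawn at 1 + k1 r^2 times it, then the intrinsics apply), "origin" and "orientation" of the camera in the world. Camera axes: x right, y down, z forward; pixel columns grow to the right and rows downward; lengths in m; the calibration is good to about 2 mm. A picture is of the moment at which its call begins. There is no depth.
- ticket.close_job(): hands the job in; it is judged then, once.
The state is a dict: "time": time; "joint_positions": joint angles; "qd": joint speeds; "joint_torque": joint torques, N m; "position": TCP position; "tool_rot": TCP orientation; "ft_force": force on the tool from outside, world axes, zero at the start; "torque": the same for the moment, N m; "grip_width": opening from 0.0 (shut) to 1.0 (fully open); "grip_force": force on a finger pad.
Only numpy, scipy, OpenCV 4.12 (cv2) and the standard library are available. Lean on these libraries where they do the work, as an engineer would, in place of code of your own. Each camera call takes 0.05 s, during which the arm holds its last target. There are 200 camera calls.

TASK

Swing the leaf of the folding recipe stand back until it leans 30 degrees from upright (60 degrees to the table), let go of it and see for a second that its stiff hinge holds. Then take the recipe board from its holder and set it long side up, centred on the leaf's ledge, tilting it back flat against the leaf before you let go of it; the leaf must still lean 30 degrees afterwards. Do not disturb the shaker, grinder, bowl and spoon standing about.

Things in the scene. Friction and masses are not known exactly. Their poses are not given: they have to be found in the camera images.
- stand: Folding recipe stand of pale ash, does not move: base plate 150 x 160 x 14 mm with two low cheeks (tops 59 mm high) that carry the hinge. Origin: centre of the base's underside, on the table. x points out of the stand's front (the side where the board goes; roughly away from the robot, yaw varies), y along the hinge axis, z up. It may stand on either side of the table.
- leaf (a joint): Lean of the stand's leaf in rad: 0 is upright, positive leans back, away from the stand's front (its top towards the robot), pi/6 = 30 degrees is wanted. It starts upright or tipped forward (-0.35 to 0.05). Stops at -0.5 and 1.2. Friction hinge: it stays wherever it is left and takes about 0.8 N m to turn either way (7 N at the tab), without spring-back.
- leaf_hinge (a point): Point on the hinge axis, mid-width, 45 mm above the table. Its axes turn with the leaf: x out of the leaf's front face, y along the hinge, z up along the leaf. The leaf is an ash plate 10 mm thick (5 mm either side of this point), 124 mm wide, reaching 95 mm along z from the hinge.
- leaf_tab (a point): Grip point on the steel tab that continues the leaf upward: the tab is 10 mm thick (along x), 26 mm wide (along y), in the leaf's plane, from 95 to 135 mm above the hinge axis; this point is 118 mm above the hinge axis, mid-thickness. Axes as leaf_hinge.
- leaf_seat (a point): Where the middle of the board's underside belongs: on the leaf's ledge, 10 mm along z from the hinge axis and 10 mm in front of it along x (5 mm, half the board's thickness, off the leaf's front face). The ledge turns with the leaf, sticks out at right angles to its front, leaves 24 mm between leaf face and a lip that rises 6 mm above the ledge. Axes as leaf_hinge.
- holder: Low ash holder, does not move, 64 x 135 mm, 46 mm tall, with a slot 13 mm wide, open at both ends and at the top, running along its y; slot floor 12 mm above the table. Origin: centre of its underside; x across the slot, z up. Further out on the left (y over 0.47) stands an open drawer box 150 mm tall with things in it, on the right (y under -0.63) a toaster 190 mm tall.
- board: Recipe board, bamboo with a dark slate panel on both faces (both alike), 10 mm thick (x), 120 mm wide (y), 180 mm tall (z), 0.15 to 0.3 kg. Origin: centre of its 10 x 120 mm underside; z towards its top edge. It starts standing upright in the holder's slot, 34 mm of it below the slot's rim. On the leaf it stands 55 mm higher than the tab.
- shaker: Empty glass shaker with a steel cap, 60 mm wide, 109 mm tall, standing on the boards midway between stand and holder. Origin: centre of its underside.
- grinder: Cast aluminium grinder, 64 mm wide, 156 mm tall including its crank, standing on the boards to the right (-y) side. Origin: centre of its underside.
- bowl: White ceramic pinch bowl, 90 mm wide, 35 mm tall, on the boards at the far side. Origin: centre of its underside.
- spoon: Bamboo tasting spoon, 190 mm long, lying flat on the boards at the far side. Origin: centre of its underside at mid-length.

How it is judged:
On the way, in this order (a step that is already met when the one before it is completed fails the run):
1. the leaf leans 30 degrees, give or take 5, and holds there by itself for 0.7 s, untouched by the robot (value of joint leaf between 0.4363 and 0.6109 rad and contact force between each of the arm, the fingers and leaf below 0.05 N), for 0.7 s.
2. the board, still held by the fingers, stands on the ledge (within 15 mm of its place) tilted back flat with the leaf (within 7 degrees) (distance between board and leaf_seat below 0.015 m and angle between the x axis of board and the x axis of leaf_seat, either way round below 0.12 rad and angle between the y axis of board and the y axis of leaf_seat, either way round below 0.12 rad and contact force between the fingers and board above 0.5 N), for 0.1 s.
At the end, for the whole second after the job is handed in: The leaf leans 30 degrees from upright, give or take 5; the board rests on it at rest and released, long side up: middle of its underside within 15 mm of leaf_seat, its faces and its width within 7 degrees of the leaf's (value of joint leaf between 0.4363 and 0.6109 rad and distance between board and leaf_seat below 0.015 m and angle between the x axis of board and the x axis of leaf_seat, either way round below 0.12 rad and angle between the y axis of board and the y axis of leaf_seat, either way round below 0.12 rad and contact force between board and leaf above 0.2 N and linear speed of board below 0.02 m/s); the robot touches nothing.
It fails at once if the shaker, grinder, bowl or spoon is pushed more than 30 mm from its place, or one of them is knocked over (distance of any of shaker, grinder, bowl, spoon from where it was at the start of the episode above 0.03 m or angle between any of shaker, grinder, bowl's own z axis and vertical above 0.5 rad).
It also fails if it takes over 72 s, if anything falls off the work surface, if the arm or the gripper's body presses on something with over 40 N, if the wrist force passes 120 N, or if a joint passes its speed limit or range.

## Working session

There is one attempt and no reset: what is moved stays moved. The work goes in short steps, Python scripts to look and compute and a tool call to move; the robot and the scene stay as the last step left them, time stands still between calls to the robot, and variables do not carry over. Pictures are saved under pics/ and viewed, at most 10 in all, crops included, and the job is handed in when it is done.

Besides the shell and the picture viewer there is one more tool, called after "Emit:" by a JSON object that holds its "fn" and its "kwargs". jog_arm: Moves the arm, as the interface text tells. Its arguments: {"type":"object","properties":{"rows":{"type":"string"},"force":{"type":"number"}},"required":["rows"]}

```bash
mkdir -p pics; ls; cat > h.py <<'E'
import numpy as np, cv2
from scipy.spatial.transform import Rotation as R
from bench import ctrl, imaging, ticket
def shot(n,f=None):
    d=imaging.get_image(n)
    if f: cv2.imwrite('pics/'+f,d['img'])
    return d
def K(d):
    h,w=d['img'].shape[:2]; f=h/2/np.tan(np.radians(d['vertical_fov'])/2)
    return np.array([[f,0,d['cx']],[0,f,d['cy']],[0,0,1.]]),np.array([d['k1'],0,0,0.])
def rot(d):
    o=np.array(d['orientation'],float)
    return o if o.shape==(3,3) else R.from_rotvec(o).as_matrix()
def ray(d,uv):
    k,c=K(d); p=cv2.undistortPoints(np.array(uv,float).reshape(-1,1,2),k,c).reshape(-1,2)
    v=np.c_[p,np.ones(len(p))]@rot(d).T
    return np.array(d['origin']),v/np.linalg.norm(v,axis=1)[:,None]
def onz(d,uv,z):
    o,v=ray(d,uv); return o+v*((z-o[2])/v[:,2])[:,None]
def proj(d,P):
    k,c=K(d); m=rot(d).T; P=np.array(P,float).reshape(-1,3)
    return cv2.projectPoints(P,cv2.Rodrigues(m)[0],-m@np.array(d['origin']),k,c)[0].reshape(-1,2)
def tri(d1,uv1,d2,uv2):
    out=[]
    for a,b in zip(np.reshape(uv1,(-1,2)),np.reshape(uv2,(-1,2))):
        o1,v1=ray(d1,a);o2,v2=ray(d2,b);v1=v1[0];v2=v2[0]
        A=np.c_[v1,-v2]; t=np.linalg.lstsq(A,o2-o1,rcond=None)[0]
        p,q=o1+t[0]*v1,o2+t[1]*v2; out.append(np.r_[(p+q)/2,np.linalg.norm(p-q)])
    return np.array(out)
E
python3 - <<'E'
from h import *
for n in('side','top'):
    d=shot(n,n+'0.png'); print(n,{k:v for k,v in d.items() if k!='img'})
s=ctrl.get_state(); print(s)
E
```

```text
pics
side {'vertical_fov': 55.981760719025296, 'cx': 317.56249888505613, 'cy': 206.4327060856298, 'k1': -0.0789425555690842, 'origin': array([0.32162118, 0.60120196, 0.76254487]), 'orientation': array([-0.57814461,  2.59351469, -1.2418608 ])}
top {'vertical_fov': 46.950886355342874, 'cx': 310.6813723719748, 'cy': 200.25596670163424, 'k1': 0.026526971877574638, 'origin': array([ 0.45517003, -0.10279354,  1.24671015]), 'orientation': array([-2.14541717,  2.09758799, -0.19627187])}
{'time': 0.1, 'joint_positions': array([ 1.19710684,  0.32175419, -0.07006928,  1.45155613,  0.02260212,
        1.37080686, -0.05687193]), 'qd': array([-0.00079869, -0.00162579, -0.00069948, -0.00178982, -0.0002706 ,
        0.00058285,  0.00096306]), 'joint_torque': array([-1.04899464e-03, -4.92571378e+01, -4.06471314e-01, -3.13397884e+01,
       -6.43320079e-02,  3.94832273e-02,  6.61102217e-05]), 'position': array([ 0.24554896, -0.60129495,  0.22156575]), 'tool_rot': array([-3.08105872e+00, -6.05068695e-01,  6.80107701e-04]), 'ft_force': array([ 0.24320694, -0.55430502, -0.59222583]), 'torque': array([-0.00881332, -0.01242207,  0.05330709]), 'grip_force': 0.0, 'grip_width': 0.9958200711165279}
```

View pics/side0.png

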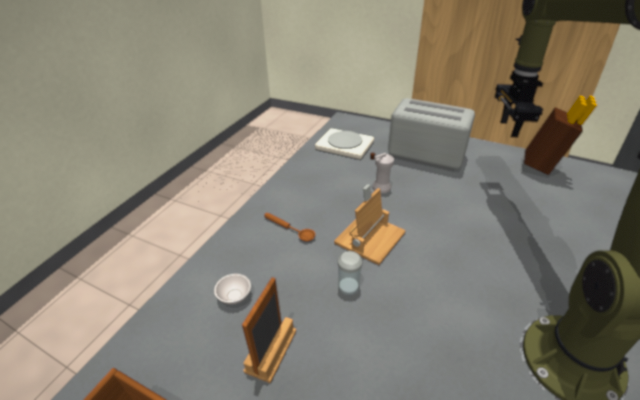

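View pics/top0.png

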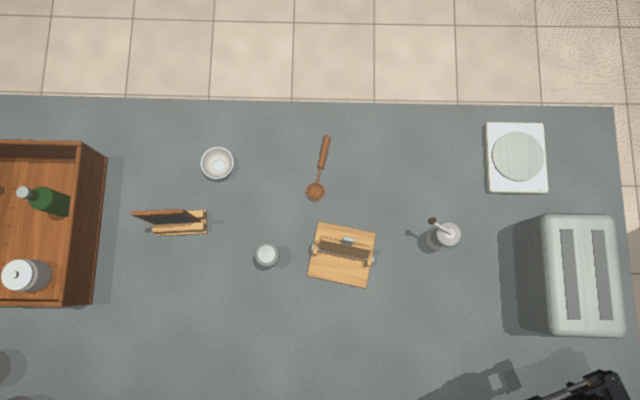

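The side view shows the stand around (370,235) with its tab at (367,192), and the board in its holder at (265,335). In the top view the stand is around (342,255), the holder and board around (175,222), the shaker at (266,256) and the grinder at (447,234). I'll enlarge the stand and holder in both views.

```bash
python3 - <<'E'
from h import *
t=cv2.imread('pics/top0.png');s=cv2.imread('pics/side0.png')
def c(im,x,y,w=100,h=75):
    r=cv2.resize(im[y:y+h,x:x+w],(400,300),interpolation=cv2.INTER_CUBIC)
    for i in range(0,w,20): cv2.putText(r,str(x+i),(i*4,8),0,.3,(0,0,255)); cv2.line(r,(i*4,10),(i*4,15),(0,0,255))
    for i in range(0,h,15): cv2.putText(r,str(y+i),(0,i*4+4),0,.3,(255,0,0)); 
    return r
cv2.imwrite('pics/m0.png',np.vstack([np.hstack([c(t,295,218),c(t,125,185)]),np.hstack([c(s,320,185,107,80),c(s,215,275,147,110)])]))
E
```

```text
(no output)
```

View pics/m0.png

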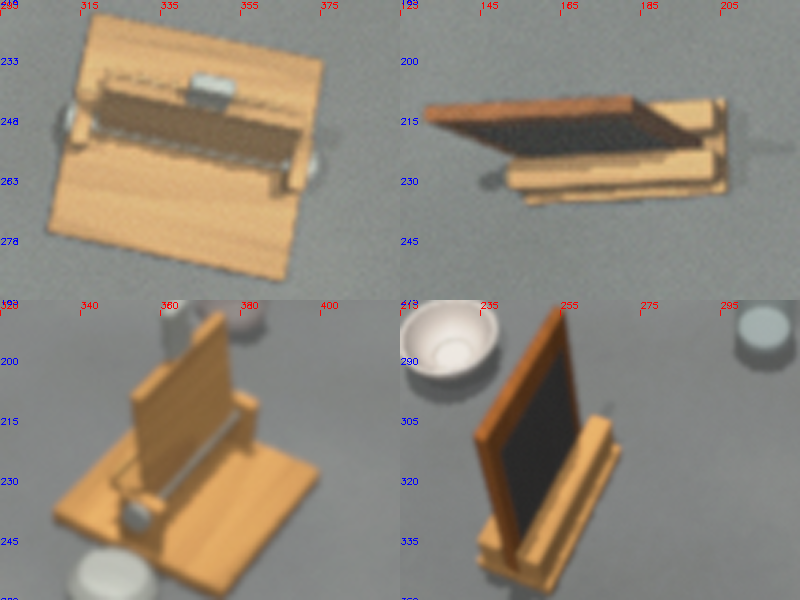

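```bash
python3 - <<'E'
from h import *
t=shot('top');s=shot('side')
np.set_printoptions(precision=4,suppress=True)
T=lambda a,x,y:np.array(a)/4+[x,y]
c=T([(92,12),(323,61),(283,280),(48,231)],295,218)
P=onz(t,c,.014);print('base',P[:,:2],P.mean(0),np.linalg.norm(np.diff(P,axis=0),axis=1))
S=np.array([(317,472-300),(222,597-300),(53,517-300)])/3.74+[320,185]
Q=onz(s,S,.014);print('base side',Q[:,:2])
# leaf back top corners: left(+y) , right(-y)
print('leaf',tri(t,T([(105,93),(303,130)],295,218),s,np.array([(137,107),(226,24)])/3.74+[320,185]))
print('tabtop z=.17',onz(t,T([(190,76),(235,76)],295,218),.178))
B=onz(t,T([(428,114),(632,104)],125,185),.192);print('board top',B,np.linalg.norm(B[1]-B[0]))
print('board tri',tri(t,T([(428,122),(632,112)],125,185),s,np.array([(481,437),(560,310)])*147/400-[0,110.25]+[215-147,275]))
H=onz(t,T([(508,160),(715,150),(715,178),(510,188),(655,103),(713,98)],125,185),.046);print('rim',H[:,:2])
H=onz(t,T([(727,98),(727,190),(525,203)],125,185),.0);print('holder base',H[:,:2])
print('shaker',onz(t,[(266,256)],.109),'grinder',onz(t,[(450,235)],.12),'bowl',onz(t,[(217,163)],.03),'spoon',onz(t,[(315,190),(326,135)],.01))
print(ctrl.get_state()['time'])
E
```

```text
base [[ 0.6325 -0.1173]
 [ 0.6028 -0.2731]
 [ 0.4579 -0.2462]
 [ 0.486  -0.0912]] [ 0.5448 -0.1819  0.014 ] [0.1585 0.1474 0.1575]
base side [[ 0.4555 -0.2401]
 [ 0.4816 -0.0829]
 [ 0.6244 -0.1079]]
leaf [[ 0.5674 -0.1246  0.1293  0.0019]
 [ 0.5448 -0.2455  0.1282  0.0043]]
tabtop z=.17 [[ 0.5727 -0.1731  0.178 ]
 [ 0.5733 -0.1993  0.178 ]]
board top [[ 0.62    0.0843  0.192 ]
 [ 0.6285 -0.0336  0.192 ]] 0.11821485800242788
board tri [[ 0.704   0.1592 -0.0881  0.1031]
 [ 0.71    0.0044 -0.0703  0.0965]]
rim [[ 0.6134  0.0561]
 [ 0.6231 -0.0796]
 [ 0.6046 -0.0801]
 [ 0.595   0.0539]
 [ 0.6535 -0.0392]
 [ 0.6577 -0.0774]]
holder base [[ 0.6657 -0.086 ]
 [ 0.6023 -0.0875]
 [ 0.5904  0.0493]]
shaker [[0.5292 0.0098 0.109 ]] grinder [[ 0.5901 -0.4398  0.12  ]] bowl [[0.7837 0.1615 0.03  ]] spoon [[ 0.7188 -0.1075  0.01  ]
 [ 0.8772 -0.135   0.01  ]]
0.2
```

```bash
python3 - <<'E'
from h import *
t=shot('top');s=shot('side')
np.set_printoptions(precision=4,suppress=True)
T=lambda a,x,y:np.array(a)/4+[x-100,y]
B=onz(t,T([(428,114),(632,104)],125,185),.192);print('board top',B,np.linalg.norm(B[1]-B[0]))
print('board tri',tri(t,T([(428,122),(632,112)],125,185),s,np.array([(481,437),(560,310)])*147/400-[0,110.25]+[215-147,275]))
H=onz(t,T([(508,160),(715,150),(715,178),(510,188),(655,103),(713,98)],125,185),.046);print('rim',H[:,:2])
H=onz(t,T([(727,98),(727,190),(525,203)],125,185),.0);print('holder base',H[:,:2])
# base plate 64x135 step: also orientation
P=np.array([[.6325,-.1173],[.6028,-.2731],[.4579,-.2462],[.486,-.0912]]);
y=(P[0]-P[1])+(P[3]-P[2]);print('stand yaw',np.arctan2(-y[0],y[1]))
a=(B[0]-B[1]);print('board yaw',np.arctan2(-a[0],a[1]))
E
```

```text
board top [[0.6149 0.3148 0.192 ]
 [0.6233 0.1979 0.192 ]] 0.11713010453946121
board tri [[0.6116 0.3156 0.1901 0.0022]
 [0.6206 0.1993 0.188  0.0029]]
rim [[0.6077 0.3176]
 [0.6173 0.183 ]
 [0.5988 0.1818]
 [0.5894 0.3147]
 [0.6476 0.2245]
 [0.6518 0.1866]]
holder base [[0.6596 0.1881]
 [0.5963 0.184 ]
 [0.5845 0.3197]]
stand yaw -0.18387113322315762
board yaw 0.07204885907903662
```

```bash
python3 - <<'E'
from h import *
np.set_printoptions(precision=4,suppress=True)
t=cv2.imread('pics/top0.png');s=cv2.imread('pics/side0.png')
def c(im,x,y,w,h,k):
    r=cv2.resize(im[y:y+h,x:x+w],None,fx=k,fy=k,interpolation=cv2.INTER_CUBIC)
    for i in range(0,w,5): cv2.line(r,(i*k,0),(i*k,4 if i%10 else 10),(0,0,255))
    for i in range(0,h,5): cv2.line(r,(0,i*k),(4 if i%10 else 10,i*k),(0,0,255))
    return r
cv2.imwrite('pics/m1.png',np.hstack([c(t,305,225,75,60,6)[:340,:450],c(s,345,180,58,60,6)[:340]]))
d=shot('top')
print(onz(d,np.array([(70,118),(312,163),(191,140)])/4+[295,218],.045))
E
```

```text
[[ 0.5581 -0.104   0.045 ]
 [ 0.5326 -0.2614  0.045 ]
 [ 0.5456 -0.1829  0.045 ]]
```

View pics/m1.png

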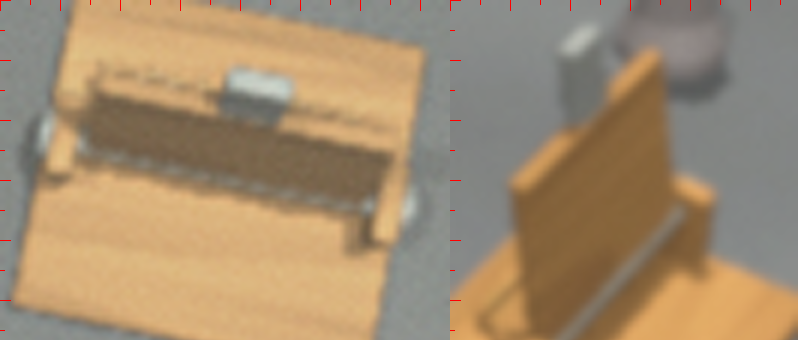

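```bash
python3 - <<'E'
from h import *
np.set_printoptions(precision=4,suppress=True)
t=shot('top');s=shot('side')
a=np.array([(258,84),(290,100),(98,97),(390,155)])/6+[305,225]
b=(np.array([(580,41),(599,35),(518,190),(660,62)])-[450,0])/6+[345,180]
p=tri(t,a,s,b);print(p)
H=np.array([.544,-.181,.045]);x=np.array([np.cos(.184),-np.sin(.184)]);y=np.array([x[1]*-1,x[0]])
q=p[:,:3]-H;print(np.c_[q[:,:2]@x,q[:,:2]@y,q[:,2]])
E
```

```text
[[ 0.5672 -0.1864  0.176   0.0026]
 [ 0.5621 -0.199   0.1725  0.0018]
 [ 0.5677 -0.1245  0.1357  0.0035]
 [ 0.5446 -0.2428  0.1337  0.0022]]
[[ 0.0238 -0.0011  0.131 ]
 [ 0.0211 -0.0144  0.1275]
 [ 0.013   0.0599  0.0907]
 [ 0.0119 -0.0606  0.0887]]
```

```bash
cat >> h.py <<'E'
HG=np.array([.544,-.181,.045]); PSI=-.184
def leaf(a,hg=None,psi=None):
    hg=HG if hg is None else hg; psi=PSI if psi is None else psi
    xh=np.array([np.cos(psi),np.sin(psi),0]); z=np.array([0,0,1.])
    zl=-np.sin(a)*xh+np.cos(a)*z; xl=np.cos(a)*xh+np.sin(a)*z; yl=np.cross(zl,xl)
    return np.c_[xl,yl,zl],hg
def toolR(L): return np.c_[L[:,1],L[:,0],-L[:,2]]
def rows(p,Rm,tgt,n,grip):
    """tgt list of (pos,R) ; n list of row counts; prints round rows"""
    p=np.array(p,float); out=[]
    for (P,Q),k in zip(tgt,n):
        for i in range(k):
            f=1/(k-i); s=np.round(Rm.T@(P-p)*f*100,2); w=np.round((R.from_matrix(Rm.T@Q)).as_rotvec()*f,3)
            p=p+Rm@s/100; Rm=Rm@R.from_rotvec(w).as_matrix()
            out.append(' '.join('%g'%v for v in [*s,*w,grip]))
            if np.linalg.norm(s)>6 or np.linalg.norm(w)>.18: print('!',np.linalg.norm(s),np.linalg.norm(w))
    for i in range(0,len(out),5): print('; '.join(out[i:i+5]))
    return p,Rm
def now():
    s=ctrl.get_state(); return s['position'],R.from_rotvec(s['tool_rot']).as_matrix()
E
python3 - <<'E'
from h import *
L,h=leaf(-.18); Q=toolR(L)
p,r=now()
# TCP along leaf z at 101
pre=h+L[:,2]*.20; 
up=np.array([.42,-.38,.28])
p,r=rows(p,r,[(up,Q),(pre,Q)],[6,5],-1); print(p)
p,r=rows(p,r,[(h+L[:,2]*.101,Q)],[4],-1);print(p)
E
```

```text
4.09 -2.32 -0.96 0.027 -0.015 -0.166 -1; 4.4 -1.64 -0.97 0.028 -0.015 -0.166 -1; 4.6 -0.92 -1 0.027 -0.015 -0.166 -1; 4.68 -0.18 -1.05 0.028 -0.015 -0.166 -1; 4.63 0.56 -1.13 0.027 -0.015 -0.166 -1
4.45 1.29 -1.23 0.028 -0.015 -0.166 -1; 4.37 2.52 0.32 -0 0 -0 -1; 4.37 2.52 0.32 -0 0 -0 -1; 4.37 2.52 0.31 -0 0 -0 -1; 4.36 2.53 0.32 -0 0 -0 -1
4.37 2.52 0.31 -0 0 -0 -1
[ 0.57919281 -0.18750703  0.24181903]
-0 0 2.48 -0 0 -0 -1; -0 0 2.47 -0 0 -0 -1; -0 0 2.48 -0 0 -0 -1; -0 0.01 2.47 -0 0 -0 -1
[ 0.56181875 -0.18428687  0.14440865]
```

Emit:
{"fn": "jog_arm", "kwargs": {"rows": "4.1 -2.3 -1 0.03 -0.015 -0.165 -1; 4.4 -1.6 -1 0.03 -0.015 -0.165 -1; 4.6 -0.9 -1 0.03 -0.015 -0.165 -1; 4.7 -0.2 -1 0.03 -0.015 -0.165 -1; 4.6 0.6 -1.1 0.03 -0.015 -0.165 -1"}}

```text
time: 1.08
position: [0.3929, -0.4171, 0.2712]
tool_rot: [-2.466, -1.723, 0.151]
ft_force: [0.5, -0.4, 0.1]
grip_width: 1.002
grip_force: 0.0
```

Emit:
{"fn": "jog_arm", "kwargs": {"rows": "4.4 1.3 -1.2 0.03 -0.015 -0.165 -1; 4.4 2.5 0.3 0 0 0 -1; 4.4 2.5 0.3 0 0 0 -1; 4.4 2.5 0.3 0 0 0 -1; 4.4 2.5 0.3 0 0 0 -1"}}

```text
time: 1.7
position: [0.5497, -0.2261, 0.2501]
tool_rot: [-2.301, -1.9, 0.177]
ft_force: [-0.1, -0.7, -0.3]
grip_width: 0.998
grip_force: 0.0
```

Emit:
{"fn": "jog_arm", "kwargs": {"rows": "4.4 2.5 0.3 0 0 0 -1; 0 0 0 0 0 0 -1; 0 0 0 0 0 0 -1"}}

```text
time: 2.08
position: [0.5805, -0.1889, 0.2426]
tool_rot: [-2.3, -1.9, 0.178]
ft_force: [0.4, -0.2, 1.2]
grip_width: 1.0
grip_force: 0.0
```

```bash
python3 - <<'E'
from h import *
np.set_printoptions(precision=3,suppress=True)
p,r=now();print(p,r)
t=shot('top');s=shot('side')
c=lambda im,x,y:cv2.resize(im['img'][y:y+100,x:x+80],None,fx=5,fy=5,interpolation=cv2.INTER_CUBIC)
cv2.imwrite('pics/m2.png',np.hstack([c(t,300,200),c(s,330,130)]))
L,h=leaf(-.18)
rows(p,r,[(h+L[:,2]*.101,toolR(L))],[5],-1)
E
```

```text
[ 0.58  -0.189  0.243] [[ 0.189  0.964 -0.188]
 [ 0.982 -0.185  0.042]
 [ 0.005 -0.192 -0.981]]
0.01 -0 2 -0.003 -0.001 -0.001 -1; 0.01 -0.01 2 -0.003 -0.001 -0.001 -1; 0.01 -0.01 2 -0.002 -0.001 -0.001 -1; 0.02 -0.02 2 -0.003 -0.002 -0.001 -1; 0.02 -0.02 2.01 -0.002 -0.001 -0.001 -1
```

View pics/m2.png

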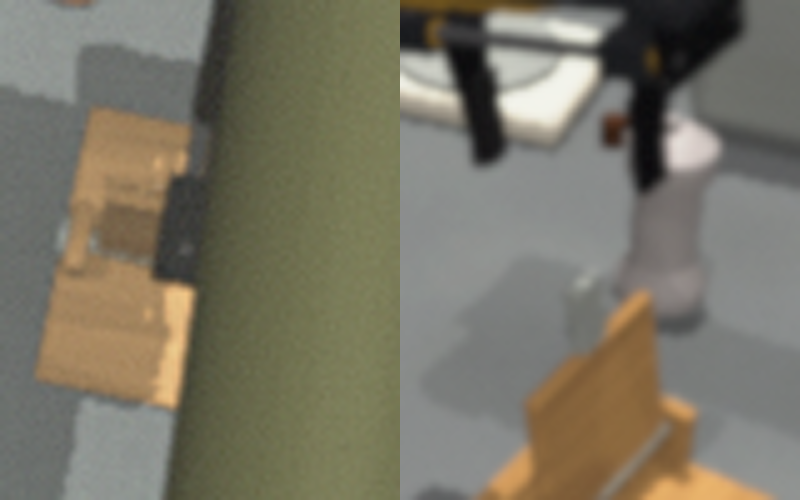

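In the side crop the fingertips are at (488,155) and (650,185). They straddle the tab at (583,280), so I'll go down along the leaf and close.

Emit:
{"fn": "jog_arm", "kwargs": {"rows": "0 0 2 0 0 0 -1; 0 0 2 0 0 0 -1; 0 0 2 0 0 0 -1; 0 0 2 0 0 0 -1; 0 0 2 0 0 0 -1"}}

```text
time: 2.8
position: [0.5612, -0.1861, 0.1444]
tool_rot: [-2.304, -1.897, 0.177]
ft_force: [0.5, -0.3, 0.0]
grip_width: 0.998
grip_force: 0.0
```

Emit:
{"fn": "jog_arm", "kwargs": {"rows": "0 0 0 0 0 0 -1; 0 0 0 0 0 0 1; 0 0 0 0 0 0 1; 0 0 0 0 0 0 1; 0 0 0 0 0 0 1", "force": 25}}

```text
time: 3.42
position: [0.5622, -0.1842, 0.1448]
tool_rot: [-2.3, -1.901, 0.176]
ft_force: [1.2, -0.1, -1.1]
grip_width: 0.629
grip_force: 0.0
```

Emit:
{"fn": "jog_arm", "kwargs": {"rows": "0 0 0 0 0 0 1; 0 0 0 0 0 0 1; 0 0 0 0 0 0 1"}}

```text
time: 3.8
position: [0.5619, -0.1842, 0.1445]
tool_rot: [-2.3, -1.9, 0.177]
ft_force: [-0.2, 0.1, 0.8]
grip_width: 0.287
grip_force: 0.0
```

```bash
python3 - <<'E'
from h import *
np.set_printoptions(precision=3,suppress=True)
p,r=now();s=ctrl.get_state();print(p,s['grip_width'],s['grip_force'],s['ft_force'],s['torque'])
g=p-r[:,2]*.019; q=g-HG; x=leaf(0)[0][:,0]; print('grasp pt local',q@x,q@leaf(0)[0][:,1],q[2],'angle',-np.arctan2(q@x,q[2]),np.linalg.norm([q@x,q[2]]),'tool lean',-np.arctan2(-r[:,2]@x,-r[2,2]))
E
```

```text
[ 0.562 -0.184  0.144] 0.28734504484927054 0.0 [-0.161  0.098  0.832] [-0.058 -0.291  0.038]
grasp pt local 0.021835367528232508 -3.061652683807671e-05 0.11812612570877905 angle -0.18278470587040754 0.12012728603468598 tool lean -0.19306944339753
```

Still closing.

Emit:
{"fn": "jog_arm", "kwargs": {"rows": "0 0 0 0 0 0 1; 0 0 0 0 0 0 1; 0 0 0 0 0 0 1; 0 0 0 0 0 0 1"}}

```text
time: 4.3
position: [0.5623, -0.1843, 0.1445]
tool_rot: [-2.301, -1.901, 0.176]
ft_force: [1.6, 0.3, -2.5]
grip_width: 0.113
grip_force: 25.0
```

```bash
python3 - <<'E'
from h import *
np.set_printoptions(precision=3,suppress=True)
p,r=now();s=ctrl.get_state();print(p,s['grip_width'],s['grip_force'],s['ft_force'],s['torque'])
g=p-r[:,2]*.019; q=g-HG; x=leaf(0)[0][:,0]; print('grasp pt local',q@x,q[2],'angle',-np.arctan2(q@x,q[2]),np.linalg.norm([q@x,q[2]]),'tool lean',-np.arctan2(-r[:,2]@x,-r[2,2]))
r0=.120; l=.101
T=[]
for a in np.linspace(-.185,.524,11)[1:]:
    L,h=leaf(a);T.append((h+L[:,2]*l,toolR(L)))
rows(p,r,T,[1]*10,1)
E
```

```text
[ 0.562 -0.184  0.144] 0.11252630183752016 24.968926766887307 [ 1.617  0.266 -2.452] [-0.133 -0.979  0.058]
grasp pt local 0.022221405411611325 0.11811738243656637 angle -0.18595633914618317 0.12018946248375216 tool lean -0.1920606505715757
-0.01 -0.71 0.05 -0.078 -0.007 -0.005 1; -0.01 -0.72 0.02 -0.071 -0 -0 1; 0 -0.71 0.03 -0.071 -0 -0 1; 0 -0.72 0.02 -0.071 -0 -0 1; 0 -0.72 0.03 -0.071 -0 -0 1
0 -0.71 0.03 -0.07 -0 -0 1; 0 -0.72 0.02 -0.071 0 -0 1; 0 -0.71 0.03 -0.071 0 -0 1; 0 -0.72 0.02 -0.071 0 -0 1; 0 -0.71 0.03 -0.071 0 -0 1
```

Emit:
{"fn": "jog_arm", "kwargs": {"rows": "0 -0.71 0.03 -0.075 -0.005 -0.005 1; 0 -0.72 0.03 -0.071 0 0 1; 0 -0.71 0.03 -0.071 0 0 1; 0 -0.72 0.02 -0.071 0 0 1; 0 -0.72 0.03 -0.071 0 0 1", "force": 40}}

```text
time: 4.92
position: [0.5278, -0.1779, 0.1446]
tool_rot: [2.314, 1.92, 0.167]
ft_force: [6.9, -1.0, -9.6]
grip_width: 0.111
grip_force: 40.0
```

```bash
python3 - <<'E'
from h import *
np.set_printoptions(precision=3,suppress=True)
p,r=now();s=ctrl.get_state();print(p,s['grip_width'],s['grip_force'],s['ft_force'],s['torque'])
g=p-r[:,2]*.019; q=g-HG; x=leaf(0)[0][:,0]; print('grasp pt local',q@x,q[2],'angle',-np.arctan2(q@x,q[2]),np.linalg.norm([q@x,q[2]]),'tool lean',-np.arctan2(-r[:,2]@x,-r[2,2]))
E
```

```text
[ 0.528 -0.178  0.145] 0.1105008516925578 40.00199489761144 [ 6.91  -0.984 -9.593] [ 0.052 -1.257 -0.017]
grasp pt local -0.019755974319723157 0.11836626330434223 angle 0.16538099714234464 0.1200036283199572 tool lean 0.17100462795541346
```

Emit:
{"fn": "jog_arm", "kwargs": {"rows": "0 -0.71 0.03 -0.07 0 0 1; 0 -0.72 0.02 -0.071 0 0 1; 0 -0.71 0.03 -0.071 0 0 1; 0 -0.72 0.02 -0.071 0 0 1; 0 -0.71 0.03 -0.071 0 0 1"}}

```text
time: 5.55
position: [0.4945, -0.1717, 0.1325]
tool_rot: [2.079, 1.724, 0.465]
ft_force: [23.3, -1.8, -23.4]
grip_width: 0.113
grip_force: 40.0
```

Emit:
{"fn": "jog_arm", "kwargs": {"rows": "0 0 0 0 0 0 1; 0 0 0 0 0 0 1"}}

```text
time: 5.8
position: [0.4929, -0.1713, 0.1315]
tool_rot: [2.083, 1.728, 0.461]
ft_force: [5.6, -2.6, -10.9]
grip_width: 0.114
grip_force: 40.5
```

```bash
python3 - <<'E'
from h import *
np.set_printoptions(precision=3,suppress=True)
p,r=now();s=ctrl.get_state();print(p,s['grip_width'],s['grip_force'],s['ft_force'],s['torque'])
g=p-r[:,2]*.019; q=g-HG; x=leaf(0)[0][:,0]; print('grasp pt local',q@x,q[2],'angle',-np.arctan2(q@x,q[2]),np.linalg.norm([q@x,q[2]]),'tool lean',-np.arctan2(-r[:,2]@x,-r[2,2]))
E
```

```text
[ 0.493 -0.171  0.131] 0.11399732941127215 40.48445687658386 [  5.604  -2.615 -10.885] [-0.469 -0.231 -0.145]
grasp pt local -0.0614415861068965 0.10295586829012597 angle 0.5380455030096067 0.11989570183582456 tool lean 0.5184641952031896
```

Emit:
{"fn": "jog_arm", "kwargs": {"rows": "0 0 0 0 0 0 -1; 0 0 0 0 0 0 -1; 0 0 0 0 0 0 -1; 0 0 0 0 0 0 -1; 0 0 0 0 0 0 -1"}}

```text
time: 6.42
position: [0.494, -0.1715, 0.1329]
tool_rot: [2.082, 1.728, 0.462]
ft_force: [-0.3, 1.2, -0.2]
grip_width: 0.595
grip_force: 0.0
```

Emit:
{"fn": "jog_arm", "kwargs": {"rows": "0 0 -2 0 0 0 -1; 0 0 -4 0 0 0 -1; 0 0 -5 0 0 0 -1; 0 0 -5 0 0 0 -1; 0 0 0 0 0 0 -1"}}

```text
time: 7.05
position: [0.4762, -0.1721, 0.193]
tool_rot: [2.118, 1.763, 0.453]
ft_force: [-0.0, 0.9, -0.1]
grip_width: 0.992
grip_force: 0.0
```

```bash
python3 - <<'E'
from h import *
np.set_printoptions(precision=3,suppress=True)
# board: midpoint of top edge (top view / tri avg), yaw
yaw=.072; c=np.array([.6187,.2567,0]); 
xb=np.array([np.cos(yaw),np.sin(yaw),0]);yb=np.array([-xb[1],xb[0],0]);z=np.array([0,0,1.])
Q=toolR(np.c_[xb,yb,z])
p,r=now();print(p,ctrl.get_state()['grip_width'])
a=np.array([.50,-.08,.32])
p,r=rows(p,r,[(a,Q),(c+[0,0,.26],Q)],[5,7],-1);print(p)
E
```

```text
[ 0.476 -0.172  0.193] 0.9916676713273583
1.95 1.27 -2.15 0.095 0.007 -0.05 -1; 1.91 1.16 -2.26 0.095 0.008 -0.05 -1; 1.87 1.03 -2.34 0.095 0.007 -0.05 -1; 1.84 0.9 -2.43 0.095 0.008 -0.05 -1; 1.82 0.76 -2.49 0.096 0.007 -0.05 -1
4.68 2.04 0.86 -0 0 0 -1; 4.67 2.04 0.85 -0 0 0 -1; 4.68 2.04 0.86 -0 0 0 -1; 4.67 2.04 0.85 -0 0 0 -1; 4.68 2.04 0.86 -0 0 0 -1
4.67 2.04 0.85 -0 0 0 -1; 4.68 2.04 0.86 -0 0 0 -1
[0.619 0.257 0.26 ]
```

Emit:
{"fn": "jog_arm", "kwargs": {"rows": "1.95 1.3 -2.2 0.095 0.007 -0.05 -1; 1.9 1.2 -2.3 0.095 0.007 -0.05 -1; 1.9 1 -2.3 0.095 0.007 -0.05 -1; 1.8 0.9 -2.4 0.095 0.007 -0.05 -1; 1.8 0.8 -2.5 0.095 0.007 -0.05 -1"}}

```text
time: 7.68
position: [0.5004, -0.0772, 0.3195]
tool_rot: [-2.131, -2.304, 0.005]
ft_force: [1.7, -0.1, -0.6]
grip_width: 1.0
grip_force: 0.0
```

```bash
python3 - <<'E'
from h import *
np.set_printoptions(precision=3,suppress=True)
t=shot('top');s=shot('side','side1.png')
yaw=.072; c=np.array([.6187,.2567,0]); 
xb=np.array([np.cos(yaw),np.sin(yaw),0]);yb=np.array([-xb[1],xb[0],0]);z=np.array([0,0,1.])
Q=toolR(np.c_[xb,yb,z])
p,r=now();print(p,ctrl.get_state()['joint_positions'])
cv2.imwrite('pics/m3.png',np.hstack([cv2.resize(a['img'][y:y+100,x:x+80],None,fx=5,fy=5,interpolation=cv2.INTER_CUBIC) for a,x,y in((t,300,200),(s,330,170))]))
p,r=rows(p,r,[(c+[0,0,.26],Q)],[8],-1);print(p)
E
```

```text
[ 0.503 -0.075  0.32 ] [ 0.457  0.003 -0.359  1.623 -0.001  1.515  0.18 ]
4.01 1.77 0.76 0 -0 0.001 -1; 4.02 1.77 0.76 0 -0 0.001 -1; 4.02 1.77 0.76 0 -0 0.001 -1; 4.02 1.76 0.76 0 -0 0.001 -1; 4.02 1.76 0.76 0 -0 0.001 -1
4.02 1.76 0.76 0 -0 0.002 -1; 4.03 1.75 0.76 0 -0.001 0.001 -1; 4.03 1.74 0.76 0.001 -0 0.002 -1
[0.619 0.257 0.26 ]
```

View pics/m3.png

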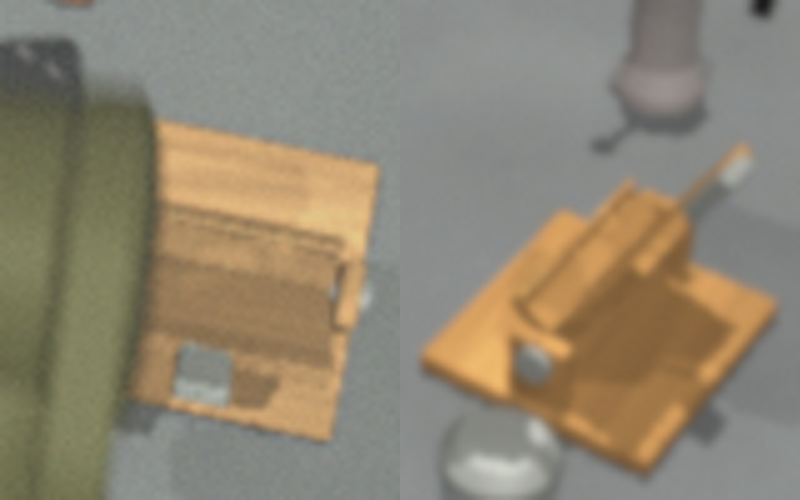

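```bash
python3 - <<'E'
from h import *
np.set_printoptions(precision=1,suppress=True)
t=shot('top')
for a in(.44,.48,.52,.56,.60):
    L,h=leaf(a); print(a,((proj(t,[h+L@np.array([x,y,z]) for x,y,z in((-.005,.013,.135),(-.005,-.013,.135),(.005,.013,.135),(.005,-.013,.135),(.005,.013,.095),(.005,-.062,.095))])-[300,200])*5).ravel())
E
```

```text
0.44 [173.8 375.  228.9 386.7 178.1 355.4 233.3 367.1 181.1 322.8 335.1 355.4]
0.48 [171.5 385.3 226.5 397.  175.8 366.1 230.9 377.8 179.5 330.2 333.4 362.8]
0.52 [169.3 395.4 224.2 407.1 173.5 376.6 228.5 388.3 177.9 337.4 331.7 370. ]
0.56 [167.1 405.2 221.9 416.9 171.2 386.8 226.2 398.6 176.4 344.5 330.  377.1]
0.6 [164.9 414.7 219.6 426.3 169.  396.9 223.8 408.6 174.8 351.4 328.3 384. ]
```

Emit:
{"fn": "jog_arm", "kwargs": {"rows": "4 1.8 0.8 0 0 0 -1; 4 1.8 0.8 0 0 0 -1; 4 1.8 0.8 0 0 0 -1; 4 1.8 0.8 0 0 0 -1; 4 1.8 0.8 0 0 0 -1"}}

```text
time: 8.45
position: [0.5744, 0.1267, 0.2767]
tool_rot: [2.14, 2.3, -0.006]
ft_force: [1.0, -0.7, 0.1]
grip_width: 0.997
grip_force: 0.0
```

Emit:
{"fn": "jog_arm", "kwargs": {"rows": "4 1.8 0.8 0 0 0 -1; 4 1.7 0.8 0 0 0 -1; 4 1.7 0.7 0 0 0 -1; 0 0 0 0 0 0 -1; 0 0 0 0 0 0 -1"}}

```text
time: 9.07
position: [0.6177, 0.2485, 0.2541]
tool_rot: [2.139, 2.3, -0.007]
ft_force: [0.4, -0.7, -0.3]
grip_width: 1.001
grip_force: 0.0
```

```bash
python3 - <<'E'
from h import *
np.set_printoptions(precision=3,suppress=True)
p,r=now();print(p,r)
yaw=.072; c=np.array([.6187,.2567,0]); 
xb=np.array([np.cos(yaw),np.sin(yaw),0]);yb=np.array([-xb[1],xb[0],0]);z=np.array([0,0,1.])
Q=toolR(np.c_[xb,yb,z])
t=shot('top');s=shot('side')
cv2.imwrite('pics/m4.png',np.hstack([cv2.resize(a['img'][y:y+120,x:x+96],None,fx=4,fy=4,interpolation=cv2.INTER_CUBIC) for a,x,y in((t,120,170),(s,210,240))]))
p,r=rows(p,r,[(c+[0,0,.152],Q)],[5],-1);print(p)
E
```

```text
[0.618 0.248 0.254] [[-0.073  0.997 -0.003]
 [ 0.997  0.073 -0.004]
 [-0.004 -0.003 -1.   ]]
0.17 0.04 2.04 -0.001 0.001 0 -1; 0.17 0.04 2.04 -0 0.001 0 -1; 0.17 0.03 2.04 -0.001 0.001 0 -1; 0.16 0.03 2.05 -0 0 0 -1; 0.16 0.04 2.04 -0.001 0.001 0.001 -1
[0.619 0.257 0.152]
```

View pics/m4.png

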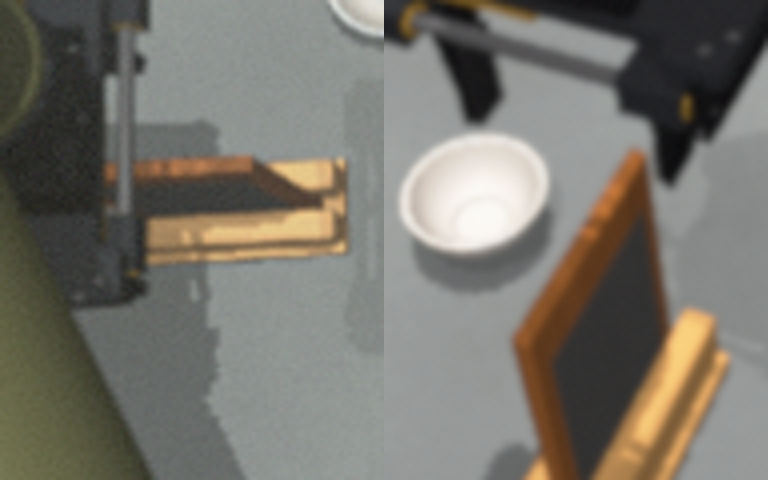

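The leaf's tab end face in the top view matches about 0.52 rad of lean. In the side view the fingers at (482,110) and (675,165) straddle the board's top edge, so I'll go down and grip.

Emit:
{"fn": "jog_arm", "kwargs": {"rows": "0.2 0 2 0 0 0 -1; 0.2 0 2 0 0 0 -1; 0.2 0 2 0 0 0 -1; 0.1 0 2.1 0 0 0 -1; 0.1 0.1 2.1 0 0 0 -1"}}

```text
time: 9.8
position: [0.6184, 0.2576, 0.1515]
tool_rot: [2.139, 2.301, -0.005]
ft_force: [0.4, 0.6, -0.8]
grip_width: 0.999
grip_force: 0.0
```

Emit:
{"fn": "jog_arm", "kwargs": {"rows": "0 0 0 0 0 0 1; 0 0 0 0 0 0 1; 0 0 0 0 0 0 1; 0 0 0 0 0 0 1; 0 0 0 0 0 0 1", "force": 40}}

```text
time: 10.42
position: [0.6189, 0.2577, 0.1538]
tool_rot: [2.139, 2.3, -0.003]
ft_force: [-0.3, -0.0, 0.1]
grip_width: 0.514
grip_force: 0.0
```

Emit:
{"fn": "jog_arm", "kwargs": {"rows": "0 0 0 0 0 0 1; 0 0 0 0 0 0 1; 0 0 0 0 0 0 1; 0 0 0 0 0 0 1; 0 0 0 0 0 0 1"}}

```text
time: 11.05
position: [0.6186, 0.2576, 0.1533]
tool_rot: [2.139, 2.301, -0.004]
ft_force: [0.1, 0.1, -0.7]
grip_width: 0.109
grip_force: 40.0
```

Emit:
{"fn": "jog_arm", "kwargs": {"rows": "0 0 0 0 0 0 1; 0 0 0 0 0 0 1; 0 0 -0.5 0 0 0 1; 0 0 -1 0 0 0 1; 0 0 -1 0 0 0 1"}}

```text
time: 11.68
position: [0.6187, 0.2577, 0.1791]
tool_rot: [2.139, 2.301, -0.004]
ft_force: [-1.1, -1.5, -1.8]
grip_width: 0.109
grip_force: 40.0
```

```bash
cat >> h.py <<'E'
D=.1415
def bpose(lean,x,z,A=.525,y=0,psi=None):
    L,h=leaf(A); B,_=leaf(lean); return h+L@np.array([x,y,z])+B[:,2]*D, toolR(B)
E
python3 - <<'E'
from h import *
np.set_printoptions(precision=3,suppress=True)
q=R.from_rotvec([2.118,1.763,.453]).as_matrix(); x=leaf(0)[0][:,0]; print('stall lean',-np.arctan2(-q[:,2]@x,-q[2,2]))
for a in [(.25,.017,.06),(.25,.016,.013),(.525,.011,.011)]: print(bpose(*a)[0])
p,r=now();print(p)
V=bpose(0,.017,.09); V=(np.array([V[0][0],V[0][1],.31]),V[1])
p,r=rows(p,r,[(p+[0,0,.13],r),(V)],[4,10],1); print(p)
p,r=rows(p,r,[bpose(.25,.017,.06)],[4],1);print(p)
E
```

```text
stall lean 0.47570781363997744
[ 0.494 -0.172  0.243]
[ 0.517 -0.176  0.201]
[ 0.478 -0.169  0.182]
[0.619 0.258 0.179]
-0.01 -0.01 -3.25 0 0 0 1; -0 -0 -3.25 0 0 0 1; -0.01 -0.01 -3.25 0 0 0 1; -0 -0 -3.25 0 0 0 1; -4.24 -1.36 0 -0 0 0.026 1
-4.28 -1.25 0 -0 0 0.026 1; -4.31 -1.14 0 -0 0 0.026 1; -4.34 -1.02 0 -0 0 0.026 1; -4.36 -0.91 0 -0 0 0.025 1; -4.38 -0.8 0 -0 0 0.026 1
-4.4 -0.69 0 -0 0.001 0.025 1; -4.42 -0.57 -0 -0 0 0.026 1; -4.44 -0.46 -0 -0.001 0.001 0.025 1; -4.44 -0.35 -0.01 -0 0 0.026 1
[ 0.514 -0.175  0.31 ]
-0 -0.5 1.69 -0.063 0 -0 1; -0 -0.6 1.65 -0.062 0 -0 1; -0 -0.71 1.61 -0.063 0 -0 1; -0 -0.8 1.57 -0.062 0 -0 1
[ 0.495 -0.172  0.243]
```

Emit:
{"fn": "jog_arm", "kwargs": {"rows": "0 0 -3.2 0 0 0 1; 0 0 -3.3 0 0 0 1; 0 0 -3.2 0 0 0 1; 0 0 -3.3 0 0 0 1; -4.2 -1.4 0 0 0 0.026 1"}}

```text
time: 12.3
position: [0.6079, 0.2203, 0.3124]
tool_rot: [-2.161, -2.28, -0.008]
ft_force: [0.1, -0.0, -2.1]
grip_width: 0.112
grip_force: 40.0
```

Emit:
{"fn": "jog_arm", "kwargs": {"rows": "-4.3 -1.2 0 0 0 0.026 1; -4.3 -1.1 0 0 0 0.026 1; -4.3 -1 0 0 0 0.026 1; -4.4 -0.9 0 0 0 0.025 1; -4.4 -0.8 0 0 0 0.026 1"}}

```text
time: 12.92
position: [0.5564, -0.003, 0.3099]
tool_rot: [2.31, 2.127, -0.003]
ft_force: [-0.3, -1.5, -1.8]
grip_width: 0.109
grip_force: 40.0
```

Emit:
{"fn": "jog_arm", "kwargs": {"rows": "-4.4 -0.7 0 0 0 0.025 1; -4.4 -0.6 0 0 0 0.026 1; -4.4 -0.5 0 0 0 0.025 1; -4.4 -0.4 0 0 0 0.026 1; 0 0 0 0 0 0 1"}}

```text
time: 13.55
position: [0.5124, -0.1789, 0.31]
tool_rot: [2.422, 1.997, -0.006]
ft_force: [-0.3, 0.5, -2.1]
grip_width: 0.112
grip_force: 40.0
```

```bash
python3 - <<'E'
from h import *
np.set_printoptions(precision=3,suppress=True)
p,r=now();s=ctrl.get_state();print(p,s['grip_width'],s['joint_positions'])
p,r=rows(p,r,[bpose(.25,.017,.06)],[5],1);print(p)
E
```

```text
[ 0.512 -0.179  0.31 ] 0.11156482656105111 [ 0.568  0.077 -0.302  1.569  0.028  1.499  0.073]
0.08 -0.38 1.35 -0.05 0.001 -0.001 1; 0.08 -0.44 1.33 -0.05 0.001 -0.002 1; 0.07 -0.51 1.31 -0.05 0.001 -0.001 1; 0.08 -0.57 1.28 -0.05 0.001 -0.002 1; 0.07 -0.64 1.24 -0.051 0.002 -0.001 1
[ 0.494 -0.172  0.243]
```

Emit:
{"fn": "jog_arm", "kwargs": {"rows": "0.1 -0.4 1.3 -0.05 0 -0.002 1; 0.1 -0.4 1.3 -0.05 0 -0.002 1; 0.1 -0.5 1.3 -0.05 0 -0.002 1; 0.1 -0.6 1.3 -0.05 0 -0.002 1; 0 -0.6 1.2 -0.05 0.005 0 1"}}

```text
time: 14.18
position: [0.4964, -0.1651, 0.2433]
tool_rot: [2.251, 1.893, 0.241]
ft_force: [-0.3, -0.3, -2.2]
grip_width: 0.112
grip_force: 40.0
```

Emit:
{"fn": "jog_arm", "kwargs": {"rows": "0 0 0 0 0 0 1; 0 0 0 0 0 0 1"}}

```text
time: 14.42
position: [0.4972, -0.1663, 0.2444]
tool_rot: [2.253, 1.891, 0.239]
ft_force: [0.2, 0.5, -2.1]
grip_width: 0.116
grip_force: 40.0
```

```bash
python3 - <<'E'
from h import *
np.set_printoptions(precision=3,suppress=True)
t=shot('top');s=shot('side')
cv2.imwrite('pics/m5.png',np.hstack([cv2.resize(a['img'][y:y+100,x:x+80],None,fx=5,fy=5,interpolation=cv2.INTER_CUBIC) for a,x,y in((t,300,200),(s,330,160))]))
p,r=now();s=ctrl.get_state();print(p,s['grip_width'],s['joint_positions'])
p,r=rows(p,r,[bpose(.25,.016,.02)],[4],1);print(p)
E
```

```text
[ 0.497 -0.167  0.244] 0.1115914773835359 [ 0.604 -0.138 -0.28   1.923 -0.085  1.105  0.177]
-0.15 0.19 1 0 -0.001 0.002 1; -0.14 0.19 1 0 -0.001 0.002 1; -0.14 0.19 1 0 -0.001 0.003 1; -0.14 0.19 0.99 0 -0.001 0.002 1
[ 0.513 -0.175  0.207]
```

View pics/m5.png

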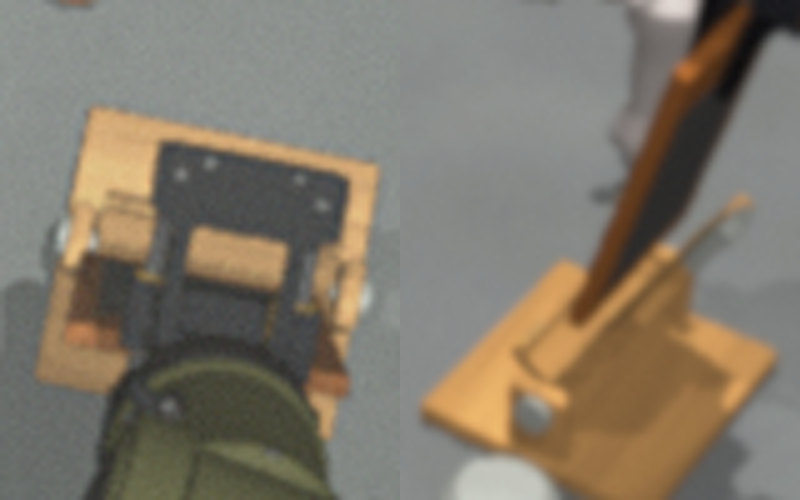

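```bash
python3 - <<'E'
from h import *
np.set_printoptions(precision=0,suppress=True)
p,r=now(); B=np.c_[r[:,1],r[:,0],-r[:,2]]
C=[p+B@np.array([x,y,z-D]) for x in(-.005,.005) for y in(.06,-.06) for z in(0,.18)]
for n,o in(('top',[300,200]),('side',[330,160])):
    d=shot(n); print(n,((proj(d,C)-o)*5).tolist())
E
```

```text
top [[79.22900197758395, 268.965196426219], [63.34304138022475, 344.44696949621687], [318.9786815989774, 317.0805241335597], [348.3137162685054, 402.06108123119066], [83.08869542420695, 249.234278497174], [67.91818217215422, 321.04797824818036], [322.9832560008336, 297.29063561197194], [353.08872534538324, 378.5767455944176]]
side [[177.92692887464057, 331.02499572416616], [286.67937971572854, 80.87826137328307], [284.2219601031576, 214.64051065667206], [397.70315465435203, -30.345650189393893], [162.18565333240662, 320.576481523305], [268.2351884587405, 69.68322580546001], [269.3503473484492, 205.24721129225384], [380.49229779237066, -40.282176247893915]]
```

The board's observed corners match the prediction from the tool pose: side (178,322) and (285,85), top x of 65 to 348. I'll lower it onto the ledge.

Emit:
{"fn": "jog_arm", "kwargs": {"rows": "-0.15 0.2 1 0 0 0.002 1; -0.15 0.2 1 0 0 0.002 1; -0.15 0.2 1 0 0 0.002 1; -0.15 0.2 1 0 0 0.002 1; 0 0 0 0 0 0 1"}}

```text
time: 15.25
position: [0.5122, -0.1758, 0.2049]
tool_rot: [2.265, 1.883, 0.238]
ft_force: [0.3, -0.5, -3.1]
grip_width: 0.112
grip_force: 40.0
```

```bash
python3 - <<'E'
from h import *
np.set_printoptions(precision=3,suppress=True)
p,r=now();s=ctrl.get_state();print(p,s['ft_force'])
B=np.c_[r[:,1],r[:,0],-r[:,2]]; L,h=leaf(.525); print('bottom in leaf',L.T@(p-B[:,2]*D-h),'lean',-np.arctan2(-r[:,2]@leaf(0)[0][:,0],-r[2,2]))
p,r=rows(p,r,[bpose(.25,.016,.014)],[1],1)
p,r=rows(p,r,[bpose(.34,.015,.013),bpose(.43,.013,.013),bpose(.51,.0115,.012)],[2,2,2],1);print(p)
E
```

```text
[ 0.512 -0.176  0.205] [ 0.257 -0.541 -3.128]
bottom in leaf [ 0.013 -0.     0.018] lean 0.24673598914483483
0.07 0.33 0.36 -0.003 -0.004 -0 1
-0 -0.67 0.09 -0.045 -0 -0 1; -0 -0.68 0.06 -0.045 -0 -0 1; -0 -0.73 0.05 -0.045 -0 -0 1; -0 -0.74 0.01 -0.045 -0 -0 1; -0 -0.63 0.08 -0.04 -0 -0 1
-0 -0.64 0.06 -0.04 -0 -0 1
[ 0.48  -0.169  0.185]
```

Emit:
{"fn": "jog_arm", "kwargs": {"rows": "0 0.3 0.35 0 0 0 1; 0 -0.67 0.1 -0.045 0 0 1; 0 -0.68 0.05 -0.045 0 0 1; 0 -0.73 0.05 -0.045 0 0 1; 0 -0.74 0 -0.045 0 0 1"}}

```text
time: 15.88
position: [0.4906, -0.1717, 0.1933]
tool_rot: [2.142, 1.781, 0.394]
ft_force: [0.3, 0.4, -2.4]
grip_width: 0.114
grip_force: 40.0
```

```bash
cat > st.py <<'E'
from h import *
np.set_printoptions(precision=3,suppress=True)
p,r=now();s=ctrl.get_state();print(p,s['ft_force'],s['grip_width'],s['joint_positions'])
B=np.c_[r[:,1],r[:,0],-r[:,2]]; L,h=leaf(.525); print('bottom in leaf',L.T@(p-B[:,2]*D-h),'lean',-np.arctan2(-r[:,2]@leaf(0)[0][:,0],-r[2,2]))
E
python3 - <<'E'
from st import *
p,r=rows(p,r,[bpose(.51,.0115,.0115)],[3],1);print(p)
E
```

```text
[ 0.491 -0.172  0.193] [ 0.254  0.401 -2.384] 0.11364264653279013 [ 0.61  -0.244 -0.241  2.158 -0.189  0.804  0.283]
bottom in leaf [ 0.014 -0.     0.015] lean 0.43106659338578035
0.02 -0.45 0.13 -0.026 -0.001 -0 1; 0.02 -0.45 0.11 -0.026 -0.001 -0 1; 0.02 -0.46 0.1 -0.027 -0.002 -0 1
[ 0.48  -0.169  0.184]
```

Emit:
{"fn": "jog_arm", "kwargs": {"rows": "0 -0.45 0.1 -0.026 0 0 1; 0 -0.45 0.1 -0.026 0 0 1; 0 -0.45 0.1 -0.026 0 0 1; 0 0 0 0 0 0 1"}}

```text
time: 16.38
position: [0.4828, -0.1704, 0.1839]
tool_rot: [2.091, 1.739, 0.455]
ft_force: [-3.1, 1.9, 3.0]
grip_width: 0.116
grip_force: 40.0
```

```bash
python3 - <<'E'
from st import *
p,r=rows(p,r,[bpose(.52,.010,.010)],[2],1);print(p)
E
```

```text
[ 0.483 -0.17   0.184] [-3.097  1.922  3.02 ] 0.11627567772769687 [ 0.539 -0.302 -0.161  2.249 -0.224  0.704  0.325]
bottom in leaf [ 0.013 -0.     0.01 ] lean 0.5060310173994667
0.04 -0.26 -0 -0.007 -0.003 -0 1; 0.04 -0.25 -0.01 -0.007 -0.002 -0 1
[ 0.478 -0.169  0.181]
```

Emit:
{"fn": "jog_arm", "kwargs": {"rows": "0 0 0 0 0 0 1; 0 -0.1 0 0 0 0 1; 0 0 0 0 0 0 1"}}

```text
time: 16.75
position: [0.4827, -0.1705, 0.1838]
tool_rot: [2.091, 1.739, 0.455]
ft_force: [-5.4, 3.5, 7.2]
grip_width: 0.11
grip_force: 40.0
```

```bash
python3 - <<'E'
from st import *
t=shot('top');s=shot('side')
cv2.imwrite('pics/m6.png',np.hstack([cv2.resize(a['img'][y:y+100,x:x+80],None,fx=5,fy=5,interpolation=cv2.INTER_CUBIC) for a,x,y in((t,300,200),(s,330,160))]))
E
```

```text
[ 0.483 -0.17   0.184] [-5.366  3.519  7.164] 0.1101721709021476 [ 0.541 -0.302 -0.162  2.249 -0.225  0.703  0.326]
bottom in leaf [ 0.013 -0.     0.01 ] lean 0.5063553636299519
```

View pics/m6.png

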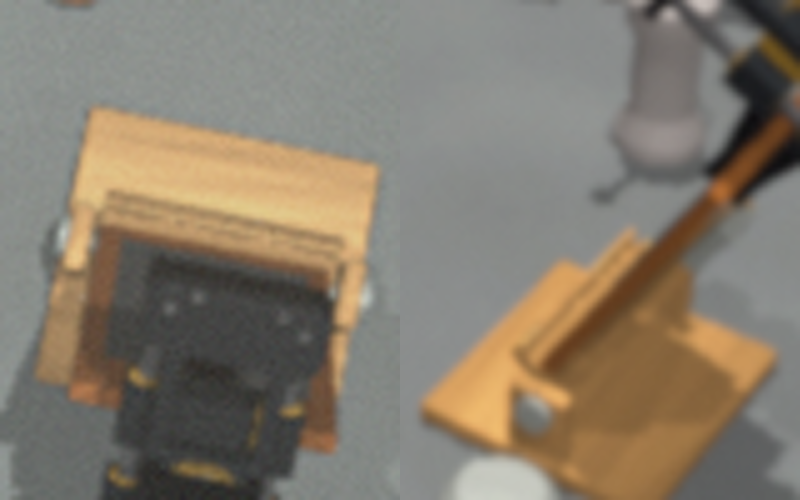

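The picture shows the board flat along the leaf, inside the lip and centred: its top corners are at (70,400) and (335,445), and its lower edge is at (105,225) to (340,270). I'll release it.

Emit:
{"fn": "jog_arm", "kwargs": {"rows": "0 0 0 0 0 0 -1; 0 0 0 0 0 0 -1; 0 0 0 0 0 0 -1; 0 0 0 0 0 0 -1; 0 0 0 0 0 0 -1"}}

```text
time: 17.48
position: [0.4822, -0.171, 0.1826]
tool_rot: [2.092, 1.739, 0.454]
ft_force: [0.2, 0.1, -0.6]
grip_width: 0.594
grip_force: 0.0
```

Emit:
{"fn": "jog_arm", "kwargs": {"rows": "0 0 0 0 0 0 -1; 0 0 0 0 0 0 -1; 0 0 0 0 0 0 -1; 0 0 0 0 0 0 -1"}}

```text
time: 17.98
position: [0.482, -0.1709, 0.1825]
tool_rot: [2.092, 1.739, 0.453]
ft_force: [0.5, 0.0, 0.1]
grip_width: 0.98
grip_force: 0.0
```

```bash
python3 - <<'E'
from st import *
T=[]
L,h=leaf(.525)
for i in range(1,6):
    l=.506-.06*i; T.append((h+L@np.array([.012,0,.151+.012*i]),toolR(leaf(l)[0])))
p,r=rows(p,r,T,[1]*5,-1);print(p)
p,r=rows(p,r,[(p+[.0,0,.06],toolR(leaf(0)[0]))],[4],-1)
E
```

```text
[ 0.482 -0.171  0.182] [0.474 0.012 0.096] 0.9804507383636994 [ 0.541 -0.301 -0.162  2.251 -0.224  0.702  0.326]
bottom in leaf [ 0.012 -0.001  0.009] lean 0.5048604814077863
0.14 -0.28 -1.25 0.059 -0.005 -0.001 -1; 0 -0.1 -1.2 0.06 0 0 -1; 0 -0.17 -1.19 0.06 0 0 -1; 0 -0.23 -1.17 0.06 0 0 -1; 0 -0.31 -1.16 0.06 0.001 0 -1
[ 0.45  -0.164  0.234]
0 0.31 -1.47 0.051 -0 0 -1; 0 0.23 -1.48 0.052 -0 0 -1; 0 0.15 -1.49 0.051 -0 0 -1; 0 0.08 -1.5 0.052 -0 0 -1
```

Emit:
{"fn": "jog_arm", "kwargs": {"rows": "0 0 -1 0.06 0 0 -1; 0 0 -1.2 0.06 0 0 -1; 0 -0.1 -1.2 0.06 0 0 -1"}}

```text
time: 18.35
position: [0.4667, -0.1682, 0.2132]
tool_rot: [2.215, 1.842, 0.305]
ft_force: [0.1, -0.3, -0.2]
grip_width: 0.995
grip_force: 0.0
```

```bash
python3 - <<'E'
from st import *
print('tcp in leaf',L.T@(p-h))
T=[(h+L@np.array([.014,0,.215]),toolR(leaf(.2)[0]))]
p,r=rows(p,r,T,[4],-1);print(p)
p,r=rows(p,r,[(p+[.0,0,.06],toolR(leaf(0)[0]))],[4],-1)
E
```

```text
[ 0.467 -0.168  0.213] [ 0.125 -0.268 -0.176] 0.9953694091975926 [ 0.566 -0.24  -0.202  2.086 -0.131  0.977  0.235]
bottom in leaf [-0.012 -0.001  0.046] lean 0.3231051586131842
tcp in leaf [ 0.016 -0.002  0.185]
0.04 -0.21 -0.73 0.031 -0.001 0 -1; 0.04 -0.24 -0.72 0.031 -0.001 0 -1; 0.04 -0.26 -0.71 0.031 -0.001 0 -1; 0.05 -0.27 -0.7 0.03 -0.001 0 -1
[ 0.45  -0.163  0.238]
0 0.3 -1.47 0.05 -0 0 -1; 0 0.22 -1.48 0.05 -0 0 -1; 0 0.15 -1.49 0.05 -0 0 -1; 0 0.08 -1.5 0.05 -0 0 -1
```

Emit:
{"fn": "jog_arm", "kwargs": {"rows": "0 -0.2 -0.7 0.03 0 0 -1; 0 -0.25 -0.7 0.03 0 0 -1; 0 -0.25 -0.7 0.03 0 0 -1; 0 -0.3 -0.7 0.03 0 0 -1; 0 0.1 -1.5 0.05 0 0 -1"}}

```text
time: 18.98
position: [0.4469, -0.1647, 0.2515]
tool_rot: [2.325, 1.934, 0.153]
ft_force: [0.7, 0.2, 0.0]
grip_width: 1.001
grip_force: 0.0
```

Emit:
{"fn": "jog_arm", "kwargs": {"rows": "0 0.2 -1.5 0.05 0 0 -1; 0 0.1 -1.5 0.05 0 0 -1; 0 0.1 -1.5 0.05 0 0 -1; 0 0 -1.5 0 0 0 -1; 4 0 -1 0 0 0 -1"}}

```text
time: 19.6
position: [0.4537, -0.1283, 0.3227]
tool_rot: [2.42, 2.001, 0.01]
ft_force: [0.8, 0.4, -0.3]
grip_width: 1.002
grip_force: 0.0
```

Emit:
{"fn": "jog_arm", "kwargs": {"rows": "5 0 0 0 0 0 -1; 5 0 0 0 0 0 -1; 5 0 0 0 0 0 -1; 0 0 0 0 0 0 -1; 0 0 0 0 0 0 -1"}}

```text
time: 20.23
position: [0.4811, 0.021, 0.323]
tool_rot: [2.414, 2.008, 0.01]
ft_force: [0.0, -1.4, -0.1]
grip_width: 0.997
grip_force: 0.0
```

```bash
python3 - <<'E'
from st import *
t=shot('top');s=shot('side')
cv2.imwrite('pics/m7.png',np.hstack([cv2.resize(a['img'][y:y+100,x:x+80],None,fx=5,fy=5,interpolation=cv2.INTER_CUBIC) for a,x,y in((t,300,200),(s,330,160))]))
np.set_printoptions(precision=0,suppress=True)
for a in(.44,.525,.6):
  L,h=leaf(a)
  C=[h+L@np.array([.01+x,y,.01+z]) for x,y,z in((.005,.06,.18),(.005,-.06,.18),(.005,.06,0),(.005,-.06,0),(-.005,.06,.18),(-.005,-.06,.18))]
  print(a,*[((proj(d,C)-o)*5).round() .astype(int).tolist() for d,o in((t,[300,200]),(s,[330,160]))])
E
```

```text
[0.481 0.021 0.323] [ 0.009 -1.411 -0.064] 0.9973912176895215 [ 0.388 -0.063 -0.457  1.676 -0.03   1.516 -0.25 ]
bottom in leaf [-0.016  0.188  0.167] lean 0.0055559533400627035
0.44 [[73, 361], [342, 418], [101, 224], [330, 272], [69, 382], [337, 439]] [[288, 178], [397, 64], [134, 368], [241, 254], [304, 192], [412, 76]]
0.525 [[66, 395], [334, 452], [101, 226], [330, 275], [62, 415], [329, 472]] [[315, 200], [422, 83], [136, 368], [243, 254], [330, 214], [436, 97]]
0.6 [[60, 424], [327, 481], [100, 229], [330, 277], [56, 442], [322, 500]] [[337, 220], [443, 102], [138, 368], [245, 254], [351, 236], [456, 116]]
```

View pics/m7.png

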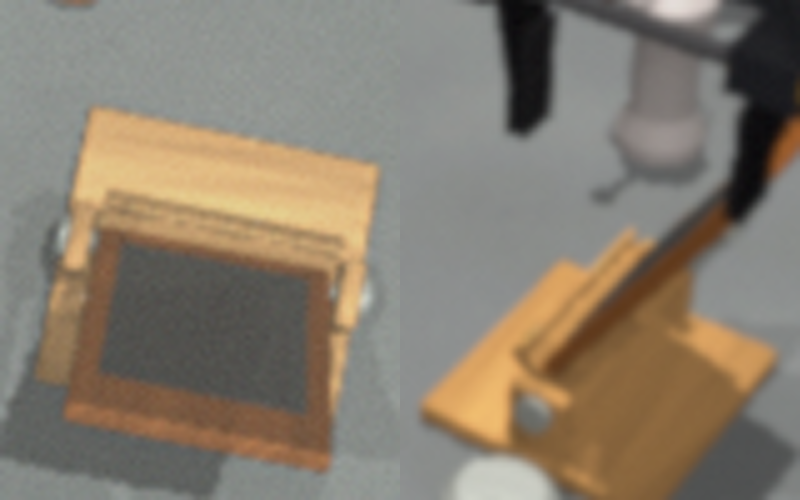

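The board's top corners at (66,418) and (328,470) fit a lean of about 0.53 rad. It is centred, seated and free of the robot, so I'm handing in.

```bash
python3 -c "
from bench import ticket
print(ticket.close_job())"
```

```text
the job is handed in; nothing more can be done
None
```

The job is handed in: in the last pictures the leaf leans about 30° (0.53 rad) and the board rests flat, centred and released on its ledge, though no verdict came back, and I did not re-check the shaker, grinder, bowl and spoon at the end.

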